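# Free the die slide of a badge press and fit its die ring

## Robot

A 6-joint arm with a two-finger parallel gripper is mounted at the origin on the work surface. World frame = base frame: x ahead of the robot, y to its left, z up, the work surface at z = 0. Lengths are in mm, angles in degrees, forces in N, time in s.
With the tool pointing down it reaches from about 300 to 850 mm from the base axis. Payload 4.2 kg.
Tool frame: the origin (TCP) lies midway between the tips of the shut fingers; the grasp point (between the pads) lies 19 mm behind it (env.grasp_offset is the distance from the TCP to the grasp point, in mm); z points along the fingers, y is the line along which they close (so a half turn about z gives the same grasp; the last joint's range is limited). The gripper opens to 91 mm and grips with 3 to 60 N. Pads are 32 mm wide; open, the fingers measure 118 mm over their backs; the gripper's body (76 mm by 178 mm) begins 60 mm behind the grasp point.
Start: joints at [-70.588, 18.312, 89.639, -0, 72.044, -1.146], TCP at [201.916, -538.399, 213.976] pointing down, gripper open.
Joint ranges: [-177.97, 177.97], [-48.28, 115.42], [12.27, 149.76], [-77.06, 257.06], [2.81, 150.46], [-146.56, 146.56]. Speed limits (degrees/s): [147.25, 147.25, 180, 180, 180, 180].

## Interface

Orientations are given as [roll, pitch, yaw] about the fixed x, y, z axes, in that order (R = Rz(yaw) Ry(pitch) Rx(roll)).
In Python, from workcell import env, optics gives the robot as it stands. The module is installed in compiled form; this text tells all that it offers.
- The arm moves only by the tool send_rows, never from a script. Its argument "targets" is a list that holds one entry, the list of rows, each a list of 7 numbers: the turn, a rotation vector about the world's x, y, z scaled (see below), then the shift along the world's x, y, z scaled (see below), then the closure, from -1 (fully open) to 1 (shut). In form: [[[rx, ry, rz, x, y, z, gripper], ...]]. A call has 1 to 12 rows; each row shifts and turns the commanded pose from where the row before left it; what a row does not reach is not made up. The controller multiplies each number of a shift by 0.2 m and each number of a turn by pi/2 rad. A row lasts 1/10 s, in which the tool goes at most 50 mm and 8.59 degrees, less where a joint would pass 70% of its speed; a pose out of reach is approached as far as the arm can. A call with a number of a shift or a turn outside -1 to 1 is refused whole. A call with a gripper value outside its range is refused whole. The fingers move at their own pace and stop on an object; "grip_force" is the grip in N (left out, the last holds). Time passes only in rows, so rows that do not move let the fingers close. It gives the time, the measured TCP pose, the force, the opening and the grip force at its end, in the units of the state.
- env.state(): the state, without advancing time (a new reading comes with each control period).
- optics.grab_frame(name): name is "side" or "top" or "wrist"; returns (picture, depth): 400x640x3 uint8, red, green, blue; 400x640 float32, mm along the optical axis (not along the pixel's ray), 0 where there is no reading.
- optics.camera_info(name): a dict with "camera_matrix" (3x3 intrinsics, pixels), "R" (3x3) and "t" (3): a world point X has camera coordinates R X + t; the wrist camera has in their place "mount" (4x4, takes a point from camera to tool coordinates, whose origin is the TCP and whose axes are the flange's). Camera axes: x right, y down, z forward; pixel columns grow to the right and rows downward; lengths in mm; the calibration is good to about 2 mm. A picture is of the moment at which its call begins: read the wrist's pose just before it. camera_info takes no time and is no camera call.
- env.job_done(): hands the job in; it is judged then, once.
Trained networks look in the newest picture that a camera, given by its name, has taken for a name from the list of things; names that differ only in an ending like _2 or _b are one class to them, and where a whole thing is asked for, a point or a joint stands for the part that bears it (a point fixed in the world has none). Each returns a list of dicts, best first, with "conf" (0 to 1); they miss things now and then, are a little off and sometimes report something else, mostly with a low value. They report only what shows in the picture. A call takes as long as a camera call. They do not tell look-alikes from the thing itself.
- optics.silhouettes(camera, name): "mask" (400x640 bool, what is visible of it) and "at" ([column, row] in pixels, amid what is visible of it).
- optics.place_of(camera, name): "at" ([column, row] in pixels: a listed point, or the origin of a listed thing).
The state is a dict: "time_s": time; "qpos": joint angles; "qvel": joint speeds; "effort": joint torques, N m; "ee_pos": TCP position; "ee_rot": TCP orientation; "force": force on the tool from outside, world axes, zero at the start; "torque": the same for the moment, N m; "gripper_width": finger opening in mm; "gripper_force": force on a finger pad.
Only numpy, scipy, OpenCV 4.12 (cv2) and the standard library are available. Lean on these libraries where they do the work, as an engineer would, in place of code of your own. Each camera call takes 0.05 s, during which the arm holds its last target. There are 200 camera calls.

## Task

Set up the badge press for the small badges: throw the red-ball catch right over to the outside so that the die slide is free, draw the slide all the way out by its black handle, and slip the silver die ring over the upright post on the slide until it sits fully down on its shoulder. Leave the slide out, the catch open and the ring released, and leave everything else on the counter where it is.

Things in the scene. Friction and masses are not known exactly. Their poses are not given: they have to be found in the camera images.
- press: Badge press, fixed: dark base plate 300 x 180 x 18 mm, light grey column at the back and a head 120 mm wide with a clear guard plate under it, which overhang the slide. Origin: centre of the base's underside; z up, -x is the front, the way the slide comes out, +y is the side of the catch. Upper die (60 mm diameter) hangs over the origin, down to 145 mm above the counter.
- catch (a joint): Over-centre catch that locks the slide: 0 locked, 0.95 rad thrown fully outwards to its stop. Its toe lies between two lugs on the slide and clears them from 0.6 rad on. The ball leans about 0.35 rad inwards when locked. The slide presses on the toe: let go too early, upright or before, the catch hangs part way and still locks; once the toe is clear the ball falls outwards and stays. Takes 1 to 2 N at the ball.
- catch_ball (a point): Centre of the catch's red ball (24 mm diameter, on a 10 mm rod), about 110 mm above the counter. It swings towards the press's +y on a 70 mm radius about a pivot along the press's x axis, through (-45, +66, 44) mm in the press's frame. It is overhung by the clear guard (see press_front), so reach it from the front with the tool leaning 28 to 45 degrees. Axes turn with it.
- press_front (a point): Middle of the lower front edge of the clear, dark-rimmed guard plate under the press's head: its underside is level, 235 mm above the counter, and reaches from this edge back to the column and 85 mm to each side. The edge is 60 mm in front of the press's origin, 15 mm in front of the catch's ball. Axes as the press.
- slide (a joint): Die slide of the press (steel plate 220 x 84 x 16 mm on guides): 0 = home under the upper die, 0.13 m = drawn fully out to the front (the press's -x), against its stop. Locked, it cannot be drawn out. A spring ejector (9 N) loads it against the catch and starts it out by about 15 mm the moment it is free; from there it slides with 4 N of friction and stays where it is left.
- handle (a point): Middle of the black bow handle on the front of the slide: round bar 12 mm in diameter and 60 mm long, level and running along the slide's direction, 85 mm above the counter, on a post at each end; 49 mm of free height below the bar's centre line. This point is 130 mm in front of the press's origin when the slide is home.
- shoulder (a point): Centre of the round shoulder (58 mm diameter, 46 mm above the counter) on the slide, on which the ring has to sit; it is 130 mm behind handle. From its middle rises the upright steel post: 30 mm in diameter, 26 mm high above the shoulder, its top 4 mm tapered to 23 mm. z up, axes as the press.
- ring_centre (a point): Centre of the silver aluminium die ring, half-way up: 60 mm outside diameter, 33 mm bore right through, 40 mm high, about 0.2 kg; both ends alike, bore upright at the start. It stands on the 3 mm thick green mat, on one side or the other of it.
- blue_ring: Blue die ring for another badge size, 68 mm outside diameter, 30 mm high, 48 mm bore; a bystander on the green mat.
- stamp: Red and black self-inking stamp, 45 x 75 x 75 mm; a bystander on the green mat, behind the rings.
- mug: Blue mug, 82 mm wide, 92 mm high; bystander.
- tape: Roll of brown parcel tape lying flat, 110 mm outside, 48 mm high; bystander.
- stapler: Blue-grey stapler, 150 x 40 x 50 mm; bystander.
- jar: Glass jar with a steel lid, 72 mm wide, 85 mm high; bystander.
Not all that is in view belongs to the job. There is more than one size of the part that bears ring_centre; the job needs the smallest.

How it is judged:
By the outcome, as a careful person would: the job done as asked, in the order asked, and still so for the second after the job is handed in, with the robot touching nothing.
It also fails if it takes over 70 s, if anything falls off the work surface, if the arm or the gripper's body presses on something with over 40 N, if the wrist force passes 120 N, or if a joint passes its speed limit or range.

## Working session

There is one attempt and no reset: what is moved stays moved. The work goes in short steps, Python scripts to look and compute and a tool call to move; the robot and the scene stay as the last step left them, time stands still between calls to the robot, and variables do not carry over. Pictures are saved under pics/ and viewed, at most 12 in all, crops included, and the job is handed in when it is done.

Besides the shell and the picture viewer there is one more tool, called by a JSON object that holds its "api" and its "payload", one argument or row to a line. send_rows: Moves the arm, as the interface text tells. Its arguments: {"type":"object","properties":{"targets":{"type":"array"},"grip_force":{"type":"number"}},"required":["targets"]}

```bash
mkdir -p pics
cat > h.py <<'E'
import numpy as np, cv2
from workcell import env, optics
from scipy.spatial.transform import Rotation as Ro
def cam(name):
    c=optics.camera_info(name); K=np.array(c["camera_matrix"])
    if "R" in c:
        R=np.array(c["R"]);t=np.array(c["t"]); return K,R.T,-R.T@t
    M=np.array(c["mount"]); s=env.state(); Rt=Ro.from_euler('xyz',s["ee_rot"],degrees=True).as_matrix()
    return K,Rt@M[:3,:3],Rt@M[:3,3]+np.array(s["ee_pos"])
def ray(name,uv):
    K,R,o=cam(name); d=R@np.linalg.inv(K)@np.array([uv[0],uv[1],1.0]); return o,d
def atz(name,uv,z):
    o,d=ray(name,uv); return o+d*(z-o[2])/d[2]
def dep(name,uv,D):
    o,d=ray(name,uv); u,v=int(round(uv[0])),int(round(uv[1])); w=D[max(0,v-1):v+2,max(0,u-1):u+2]; w=w[w>0]
    return o+d*np.median(w) if w.size else None
def tri(a,ua,b,ub):
    o1,d1=ray(a,ua);o2,d2=ray(b,ub); A=np.stack([d1,-d2],1); s=np.linalg.lstsq(A,o2-o1,rcond=None)[0]
    p,q=o1+d1*s[0],o2+d2*s[1]; return (p+q)/2,np.linalg.norm(p-q)
E
python3 - <<'E'
from h import *
np.set_printoptions(precision=1,suppress=True)
print(env.state())
for c in ["side","top"]:
    p,D=optics.grab_frame(c); cv2.imwrite(f"pics/{c}0.png",p[...,::-1])
    K,R,o=cam(c); print(c,o,R[:,2])
    for n in ["press","catch_ball","press_front","handle","shoulder","ring_centre","blue_ring","stamp"]:
        for r in optics.place_of(c,n)[:4]:
            if r["conf"]>.2: print(c,n,round(r["conf"],2),np.array(r["at"]),dep(c,r["at"],D))
E
```

```text
{'time_s': 0.0, 'qpos': array([-70.6,  18.4,  89.7,   0. ,  72. ,  -1.1]), 'qvel': array([ 0. , -0.1,  0. ,  0. , -0.1, -0. ]), 'effort': array([ -0. , -41.2, -23.2,   0.1,   0. ,  -0. ]), 'ee_pos': array([ 201.7, -537.9,  213.1]), 'ee_rot': array([-179.9,   -0. ,   20.6]), 'force': array([-0.4, -0.3,  0.8]), 'torque': array([-0., -0.,  0.]), 'gripper_force': 0.0, 'gripper_width': 91.16042191168711}
side [  71.8  514.  1024.6] [ 0.4 -0.5 -0.8]
side press 0.66 [262.6 199.3] [689.1  54.4  43.8]
side press 0.47 [265.7 157.4] [656.6  41.6 239.3]
side catch_ball 0.61 [254.7 196.4] [666.4  96.1 118.7]
side press_front 0.78 [263.5 158.4] [654.9  50.8 244.3]
side handle 0.82 [288.8 209.8] [578.   54.9  86.8]
side shoulder 0.63 [255.7 192.4] [675.   83.7 117.7]
side ring_centre 0.95 [416.3 185. ] [ 362.5 -299.    25.2]
side ring_centre 0.53 [383.8 148.7] [ 523.3 -352.2   42.3]
side blue_ring 0.62 [364.1 171.9] [ 533.6 -259.1    0.7]
side blue_ring 0.49 [193.4 302.5] [619.8 394.6  -1.4]
side blue_ring 0.26 [290.2 209.2] [574.6  52.4  90. ]
side stamp 0.57 [350.7 153. ] [ 602.1 -274.    34. ]
side stamp 0.5 [259.9 202.6] [680.9  72.6  53. ]
side stamp 0.42 [291.5 209.6] [570.5  51.4  90.6]
top [ 320.1  -13.4 1452.3] [ 0.1  0.  -1. ]
top press 0.79 [308.7 147.3] [697.2  31.3  56.5]
top catch_ball 0.47 [292.6 151.6] [665.5  81.  119. ]
top press_front 0.87 [303.4 143.6] [654.1  40.4 256.3]
top handle 0.81 [305.1 180.1] [578.6  40.3  87. ]
top shoulder 0.6 [302.6 142.2] [662.8  43.6 240.4]
top ring_centre 0.8 [447.8 247.4] [ 368.6 -439.2   13.2]
top ring_centre 0.73 [428.9 202.1] [ 522.5 -382.4    3.9]
top ring_centre 0.61 [399.2 250.1] [ 357.9 -278.9   -0.7]
top blue_ring 0.67 [390.1 197.6] [ 536.8 -250.     1.7]
top stamp 0.74 [405.9 177. ] [ 598.9 -294.8   55.7]
```

Run:
```python
import cv2,numpy as np
a=cv2.imread("pics/side0.png");b=cv2.imread("pics/top0.png")
A=cv2.resize(a[120:260,180:460],None,fx=2.85,fy=2.1,interpolation=3);B=cv2.resize(b[100:290,260:520],None,fx=800/260,fy=300/190*1.0,interpolation=3)
cv2.imwrite("pics/v1.png",np.vstack([cv2.resize(A,(798,300)),cv2.resize(B,(798,300))]))
```

```text
(no output)
```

View pics/v1.png

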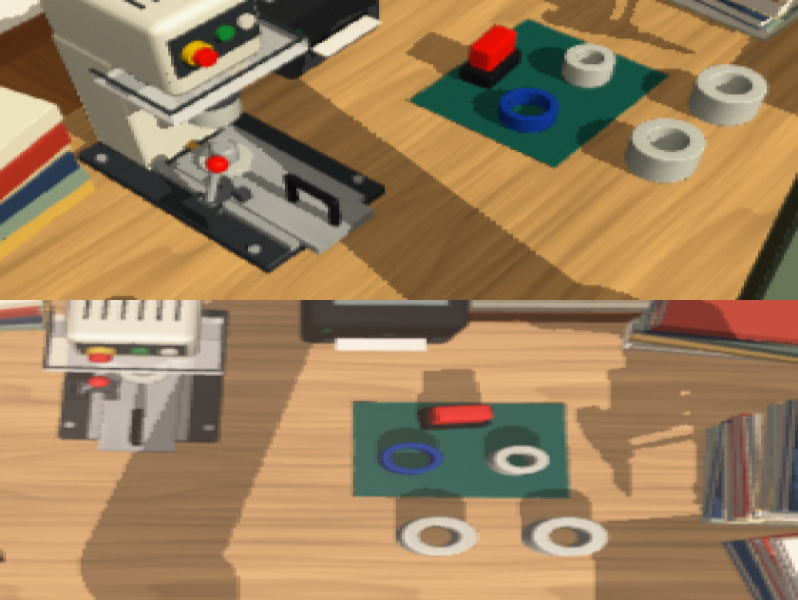

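View pics/top0.png

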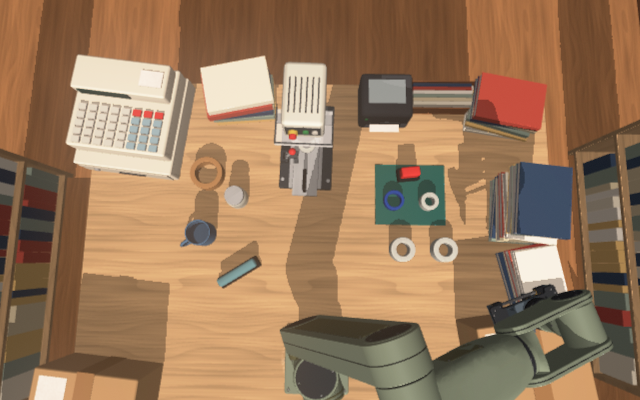

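Candidates for the die ring in the top picture: the small silver ring on the mat (429,202), larger silver rings off the mat (402,250) and (445,250), and the blue ring (394,200). By the description it's the one on the mat at (429,202). The ball is at (292,152), the handle at (305,180), and nearby things are clear of the route.

Run:
```python
from h import *
np.set_printoptions(precision=1,suppress=True)
print(np.array(optics.camera_info("wrist")["mount"]))
b=cv2.imread("pics/top0.png");a=cv2.imread("pics/side0.png")
cv2.imwrite("pics/v2.png",np.hstack([cv2.resize(b[180:270,375:465],(400,400)),cv2.resize(a[130:220,350:440],(400,400))]))
P={}
for c in ["side","top"]:
    p,D=optics.grab_frame(c)
    for n in ["ring_centre","handle","catch_ball","press_front"]:
        for r in optics.silhouettes(c,n)[:3]:
            if r["conf"]<.3: continue
            v,u=np.nonzero(r["mask"]); K,R,o=cam(c)
            X=(R@np.linalg.inv(K)@np.stack([u,v,np.ones_like(u)]))*D[v,u]+o[:,None]; X=X[:,D[v,u]>0]
            w,V=np.linalg.eigh(np.cov(X[:2]));
            print(c,n,round(r["conf"],2),np.array(r["at"]),len(u),np.median(X,1),"min",np.percentile(X,3,1),"max",np.percentile(X,97,1),"ang",np.degrees(np.arctan2(V[1,1],V[0,1])))
```

```text
[[   0.    -1.    -0.3   83.3]
 [   1.     0.     0.     1.8]
 [  -0.    -0.3    1.  -170.8]
 [   0.     0.     0.     1. ]]
side ring_centre 0.97 [414.4 187.8] 729 [ 358.7 -264.3   41.9] min [ 323.  -333.5   -2.5] max [ 396.6 -235.4   55.1] ang 109.18179802605749
side ring_centre 0.96 [436.2 167.7] 626 [ 358.5 -397.4   42. ] min [ 323.6 -446.2    1.3] max [ 395.5 -373.6   54.7] ang 99.78036444832262
side ring_centre 0.78 [386.  149.4] 301 [ 520.1 -358.8   35. ] min [ 495.2 -393.9    6.8] max [ 546.1 -339.4   43.7] ang 114.52682095987511
side handle 0.64 [280.2 214.7] 1717 [629.2  53.1  35.9] min [540.5   5.7  26.1] max [753.6  90.4  88.8] ang 176.29375484917298
side catch_ball 0.59 [277.4 208.3] 1622 [626.   53.1  36. ] min [541.1   8.2  30.7] max [752.3  89.5  88.4] ang 177.4698518264729
side catch_ball 0.42 [255.8 202.9] 113 [668.8  97.5  85.2] min [660.9  83.3  44.8] max [675.2 116.2 121.5] ang 85.24178502336551
side press_front 0.49 [252.5 206.5] 155 [668.9  98.   62.9] min [661.1  81.3  42.6] max [682.8 118.3 121.1] ang 89.70987174250698
top ring_centre 0.89 [441.9 249.8] 469 [ 359.2 -412.7   50.9] min [ 326.3 -452.4    3.3] max [ 394.4 -380.4   57.9] ang 96.72240955131305
top ring_centre 0.67 [406.6 250. ] 478 [ 357.6 -285.8   51. ] min [ 324.5 -327.    -3.1] max [ 395.7 -243.    58.9] ang 95.79668606094695
top handle 0.91 [302.5 174.3] 1237 [616.4  40.7  35.2] min [540.2   2.2  27.7] max [698.3  82.6  89. ] ang 177.7063656217958
top catch_ball 0.67 [290.4 157.6] 87 [665.8  86.4  55.7] min [658.3  74.   44.3] max [674.9 107.9 123. ] ang 85.5879277023908
top catch_ball 0.45 [399.1 195.9] 233 [ 524.7 -258.6   30.1] min [ 493.6 -289.1    0.5] max [ 555.  -226.1   36.7] ang 126.37081845855234
top press_front 0.81 [303.8 129.7] 6674 [686.4  37.3 255.8] min [559.3 -39.7  13.3] max [845.3 120.7 356.8] ang 178.07899431446606
```

View pics/v2.png

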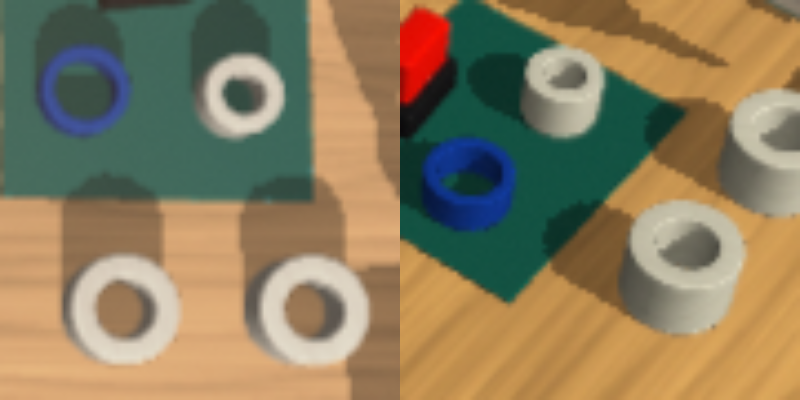

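The small crop confirms it: the ring on the mat (left crop, 243,95) is clearly smaller than the two off it. Moving to a leaning view in front of the ball.

{"api": "send_rows", "payload": {
  "targets": [
    [[0,0,0.087,0.09,0.145,0.05,0],[0,0,0.087,0.09,0.145,0.05,0.5],[0,0,0.087,0.09,0.145,0,1],[0,0,0.087,0.09,0.145,0,1],[0,0,0.087,0.09,0.145,0,1],[0,0,0.087,0.09,0.145,0,1],[0,0,0.087,0.09,0.145,0,1],[0,0,0.087,0.09,0.145,0,1],[0,0,0.087,0.09,0.145,0,1],[0,0,0.087,0.09,0.145,0,1]]
  ]
}}

```text
time_s: 2.4
ee_pos: [382.5, -247.2, 234.2]
ee_rot: [180.0, 0.0, 99.2]
force: [0.6, 0.3, -0.2]
gripper_width: 13.9
gripper_force: 0.0
```

{"api": "send_rows", "payload": {
  "targets": [
    [[0,0,0.087,0.09,0.145,0,1],[0,0,0.087,0.09,0.145,0,1],[0,0,0.087,0.09,0.145,0,1],[0,0,0.087,0.09,0.145,0,1],[0,0,0.087,0.09,0.145,0,1],[0,0,0.087,0.09,0.145,0,1],[0,0,0.087,0.09,0.145,0,1],[0,0,0.087,0.09,0.145,0,1],[0,0,0.087,0.09,0.145,0,1],[0,0,0.087,0.09,0.145,0,1]]
  ]
}}

```text
time_s: 3.4
ee_pos: [562.5, 42.9, 234.1]
ee_rot: [-180.0, 0.0, 177.5]
force: [-0.5, 0.1, 0.6]
gripper_width: 0.6
gripper_force: 0.0
```

{"api": "send_rows", "payload": {
  "targets": [
    [[-0.004,-0.089,0,0,0,-0.04,1],[-0.004,-0.089,0,0,0,-0.04,1],[-0.004,-0.089,0,0,0,-0.04,1],[-0.004,-0.089,0,0,0,-0.04,1],[-0.004,-0.089,0,0,0,-0.04,1],[0,0,0,0,0,0,1]]
  ]
}}

```text
time_s: 4.0
ee_pos: [557.7, 36.9, 191.4]
ee_rot: [-179.3, 37.5, 177.1]
force: [-0.7, -0.8, -0.0]
gripper_width: 0.7
gripper_force: 0.0
```

Run:
```python
from h import *
np.set_printoptions(precision=1,suppress=True)
p,D=optics.grab_frame("wrist"); cv2.imwrite("pics/w1.png",p[...,::-1])
print(env.state()["ee_pos"],env.state()["ee_rot"])
for n in ["press","catch_ball","press_front","handle","shoulder"]:
    for r in optics.place_of("wrist",n)[:2]:
        if r["conf"]>.2: print(n,round(r["conf"],2),np.array(r["at"]),dep("wrist",r["at"],D))
for n in ["catch_ball","handle"]:
    print(n,atz("wrist",optics.place_of("wrist",n)[0]["at"],{"catch_ball":110,"handle":85}[n]))
```

```text
[561.3  37.2 194.5] [-179.5   37.8  177.1]
press 0.61 [337.2 170.5] [614.8  44.8  97.1]
catch_ball 0.79 [375.9 217.1] [670.6  86.7 123.2]
press_front 0.42 [577.1  38.3] [523.9 246.9  43.3]
handle 0.81 [336.4 153.2] [592.3  44.6  98.1]
shoulder 0.6 [338.6 195.8] [710.9  44.9  64.8]
shoulder 0.33 [376.5 216.5] [670.8  87.3 122.5]
catch_ball [692.2  89.7 110. ]
handle [603.4  44.3  85. ]
```

View pics/w1.png

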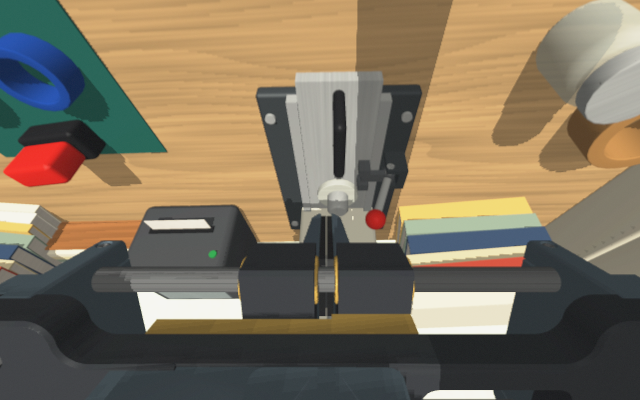

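The wrist picture shows the ball at (375,217), the handle bar at (339,95–200), and the post at (337,200). The shut fingers are on the press-centre side of the ball. I'll reach in beside the ball.

{"api": "send_rows", "payload": {
  "targets": [
    [[0,0,0,0.097,0.003,-0.082,1],[0,0,0,0.097,0.003,-0.082,1],[0,0,0,0.097,0.003,-0.082,1],[0,0,0,0.097,0.003,-0.082,1],[0,0,0,0.097,0.003,-0.082,1],[0,0,0,0.097,0.003,-0.082,1],[0,0,0,0,0,0,1],[0,0,0,0,0,0,1]]
  ]
}}

```text
time_s: 5.2
ee_pos: [679.9, 40.7, 97.2]
ee_rot: [-179.5, 38.0, 176.9]
force: [-0.3, 0.5, -0.3]
gripper_width: 0.4
gripper_force: 0.0
```

Run:
```python
from h import *
np.set_printoptions(precision=1,suppress=True)
print(env.state()["ee_pos"],env.state()["ee_rot"],env.state()["force"])
p,D=optics.grab_frame("wrist")
q,_=optics.grab_frame("side")
for n in ["catch_ball","press","handle","shoulder"]:
    for r in optics.place_of("wrist",n)[:1]: print(n,round(r["conf"],2),np.array(r["at"]),dep("wrist",r["at"],D))
a=cv2.resize(p[0:400:,160:560],(400,400));b=cv2.resize(q[130:270,200:340],(400,400))
cv2.imwrite("pics/v3.png",np.hstack([a,b])[...,::-1])
```

```text
[679.9  40.7  97.2] [-179.5   38.   176.9] [-0.3  0.5 -0.3]
catch_ball 0.61 [399.9 249.4] [598.3  69.4 144.9]
press 0.59 [329.9 165.4] [615.   45.7  92.9]
handle 0.7 [329.1 106. ] [580.7  47.   92.3]
shoulder 0.69 [330.8 199. ] [700.6  42.7  54.6]
```

View pics/v3.png

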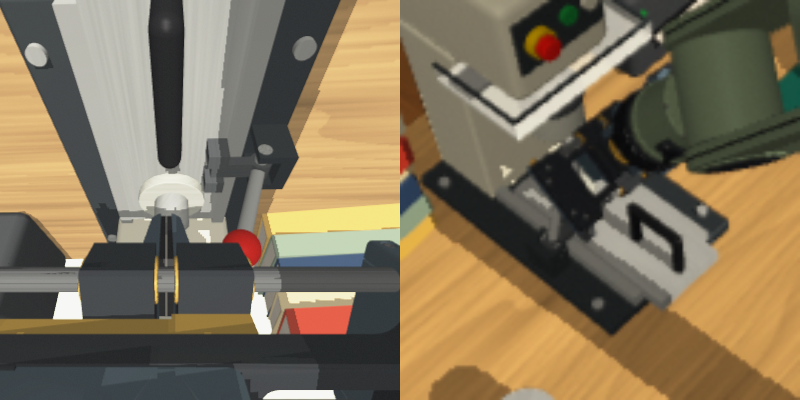

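The ball is at (242,245) in the left crop, just right of the shut fingers, with nothing else between them. Pushing outwards.

{"api": "send_rows", "payload": {
  "targets": [
    [[0,0,0,0,0.05,0,1],[0,0,0,0,0.05,0,1],[0,0,0,0,0.05,0,1],[0,0,0,0,0.05,0,1]]
  ]
}}

```text
time_s: 5.9
ee_pos: [679.8, 79.7, 99.0]
ee_rot: [-179.4, 38.1, 176.9]
force: [-0.5, -4.2, 2.8]
gripper_width: 0.5
gripper_force: 2.1
```

{"api": "send_rows", "payload": {
  "targets": [
    [[0,0,0,0,0.05,0,1],[0,0,0,0,0.05,0,1],[0,0,0,0,0.05,0,1],[0,0,0,0,0.05,0,1],[0,0,0,0,0,0,1]]
  ]
}}

```text
time_s: 6.4
ee_pos: [679.7, 122.9, 97.4]
ee_rot: [-179.6, 38.0, 177.1]
force: [0.7, 0.3, -0.1]
gripper_width: 0.2
gripper_force: 0.0
```

Run:
```python
from h import *
np.set_printoptions(precision=1,suppress=True)
print(env.state()["ee_pos"],env.state()["force"])
p,D=optics.grab_frame("wrist")
q,E=optics.grab_frame("side")
for n in ["catch_ball","handle","shoulder"]:
    for r in optics.place_of("wrist",n)[:1]: print(n,round(r["conf"],2),np.array(r["at"]),dep("wrist",r["at"],D))
    for r in optics.place_of("side",n)[:1]: print("side",n,round(r["conf"],2),np.array(r["at"]),dep("side",r["at"],E))
a=cv2.resize(p[0:400:,160:560],(400,400));b=cv2.resize(q[130:270,200:340],(400,400))
cv2.imwrite("pics/v4.png",np.hstack([a,b])[...,::-1])
```

```text
[679.7 122.9  97.4] [ 0.7  0.3 -0.1]
catch_ball 0.7 [366.8 236.6] [663.5 145.7 106.5]
side catch_ball 0.48 [238.1 212.8] [612.7 193.4 193.7]
handle 0.97 [115.3  88.2] [569.2  47.6  90.4]
side handle 0.64 [294.1 213.8] [557.1  55.9  86.9]
shoulder 0.69 [236.2 197.8] [688.8  47.7  57.9]
```

View pics/v4.png

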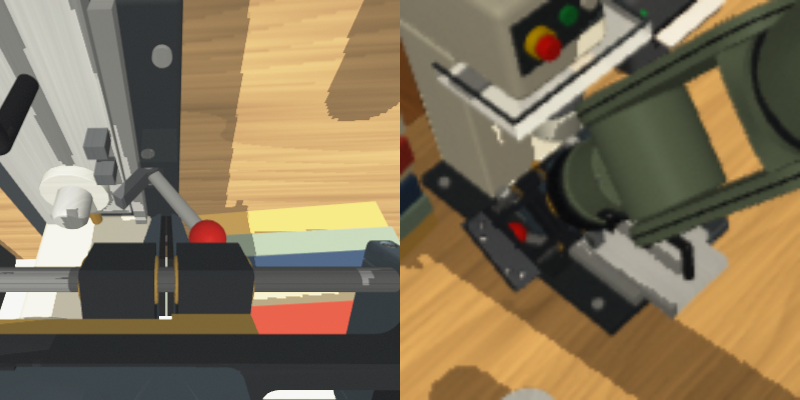

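The ball now rests outside (left crop 208,238, y≈146) with no contact force, and the slide has sprung out about 15 mm. Retreating, then going over the handle.

{"api": "send_rows", "payload": {
  "targets": [
    [[0,0,0,-0.097,0,0.082,1],[0,0,0,-0.097,0,0.082,1],[0,0,0,-0.097,-0.05,0.082,1],[0,0,0,-0.097,-0.11,0.082,0],[0,0,0,-0.097,-0.11,0.082,-0.2],[0,0,0,-0.097,-0.11,0.082,-0.2],[0.004,0.085,0,0,0,0,-0.2],[0.004,0.085,0,0,0,0,-0.2],[0.004,0.085,0,0,0,0,-0.2],[0.004,0.085,0,0,0,0,-0.2],[0.004,0.082,0,0,0,0,-0.2],[0,0,0,0,0,0,-0.2]]
  ]
}}

```text
time_s: 8.0
ee_pos: [566.8, 43.7, 195.2]
ee_rot: [-179.2, 0.5, 176.9]
force: [-0.2, -0.0, 0.1]
gripper_width: 54.6
gripper_force: 0.0
```

```bash
cat > look.py <<'E'
from h import *
import sys
np.set_printoptions(precision=1,suppress=True)
s=env.state();print(s["ee_pos"],s["ee_rot"],s["force"],s["gripper_width"])
p,D=optics.grab_frame("wrist"); cv2.imwrite("pics/last.png",p[...,::-1])
for a in sys.argv[1:]:
    n,z=a.split("=")
    for r in optics.place_of("wrist",n)[:2]: print(n,round(r["conf"],2),np.array(r["at"]),dep("wrist",r["at"],D),atz("wrist",r["at"],float(z)))
E
python3 look.py handle=85 shoulder=46 catch_ball=102
```

```text
[566.8  43.7 195.2] [-179.2    0.5  176.9] [-0.2 -0.   0.1] 54.642722380536014
handle 0.66 [332.  195.7] [569.   47.6  90.9] [570.8  47.6  85. ]
shoulder 0.59 [331.  277.9] [532.2  47.6 290.6] [697.1  40.8  46. ]
shoulder 0.15 [332.5 267.6] [530.4  48.2 287.5] [681.5  43.5  46. ]
```

{"api": "send_rows", "payload": {
  "targets": [
    [[0,0,0,0,0.01,-0.107,-0.2],[0,0,0,0,0.01,-0.107,-0.2],[0,0,0,0,0,-0.107,-0.2],[0,0,0,0,0,-0.107,-0.2],[0,0,0,0,0,-0.107,-0.2],[0,0,0,0,0,-0.107,-0.2],[0,0,0,0,0,0,1],[0,0,0,0,0,0,1],[0,0,0,0,0,0,1],[0,0,0,0,0,0,1],[0,0,0,0,0,0,1]]
  ],
  "grip_force": 10
}}

```text
time_s: 9.3
ee_pos: [564.0, 48.3, 68.5]
ee_rot: [-179.2, 0.6, 177.0]
force: [0.3, 0.3, 0.5]
gripper_width: 17.5
gripper_force: 0.0
```

{"api": "send_rows", "payload": {
  "targets": [
    [[0,0,0,0,0,0,1],[0,0,0,0,0,0,1],[0,0,0,0,0,0,1]]
  ],
  "grip_force": 15
}}

```text
time_s: 9.6
ee_pos: [563.8, 47.5, 68.2]
ee_rot: [-179.1, 0.5, 177.0]
force: [-0.9, -4.5, 6.2]
gripper_width: 11.5
gripper_force: 15.0
```

{"api": "send_rows", "payload": {
  "targets": [
    [[0,0,0,-0.06,0.003,0,1],[0,0,0,-0.07,0.003,0,1],[0,0,0,-0.07,0.003,0,1],[0,0,0,-0.07,0.003,0,1],[0,0,0,-0.07,0.003,0,1],[0,0,0,-0.07,0.003,0,1],[0,0,0,-0.06,0.003,0,1],[0,0,0,0,0,0,1]]
  ]
}}

```text
time_s: 10.4
ee_pos: [468.7, 50.6, 68.1]
ee_rot: [-179.0, 0.5, 177.1]
force: [-1.2, -9.3, 7.3]
gripper_width: 11.5
gripper_force: 15.0
```

```bash
python3 -c "
from h import *
s=env.state();print(s['ee_pos'],s['force'],s['torque'],s['gripper_width'])"
```

```text
[468.71616806  50.59142587  68.14381942] [-1.23942192 -9.34912184  7.27859054] [-1.55903634  0.26912637  0.24976501] 11.527599689927136
```

{"api": "send_rows", "payload": {
  "targets": [
    [[0,0,0,-0.04,0,0,1],[0,0,0,-0.04,0,0,1],[0,0,0,-0.02,0,0,1],[0,0,0,-0.015,0,0,1],[0,0,0,0,0,0,1]]
  ]
}}

```text
time_s: 10.9
ee_pos: [448.2, 51.2, 68.2]
ee_rot: [-179.1, 0.7, 177.1]
force: [1.8, -7.2, 3.2]
gripper_width: 11.8
gripper_force: 15.0
```

{"api": "send_rows", "payload": {
  "targets": [
    [[0,0,0,-0.03,0,0,1],[0,0,0,-0.02,0,0,1],[0,0,0,0,0,0,1]]
  ]
}}

```text
time_s: 11.2
ee_pos: [445.1, 51.4, 69.2]
ee_rot: [-179.2, 1.5, 177.2]
force: [14.6, -9.7, -5.1]
gripper_width: 11.7
gripper_force: 15.0
```

The stop is reached: 14.6 N, with the TCP held. Releasing and rising for a look at the post.

{"api": "send_rows", "payload": {
  "targets": [
    [[0,0,0,0,0,0,-0.2],[0,0,0,0,0,0,-0.2],[0,0,0,0,0,0,-0.2],[0,0,0,0,0,0,-0.2],[0,0,0,0,0,0.1,-0.2],[0,0,0,0,0,0.15,-0.2],[0,0,0,0,0,0.15,-0.2],[0,0,0,0,0,0.15,-0.2],[0,0,0,0,0,0.15,-1],[0,0,0,0,0,0,-1],[0,0,0,0,0,0,-1]]
  ]
}}

```text
time_s: 12.3
ee_pos: [436.3, 52.6, 207.5]
ee_rot: [-179.2, 0.5, 177.0]
force: [-0.8, -0.3, -0.3]
gripper_width: 75.8
gripper_force: 0.0
```

```bash
python3 look.py handle=85 shoulder=46 catch_ball=102
python3 - <<'E'
from h import *
np.set_printoptions(precision=1,suppress=True)
q,E=optics.grab_frame("top")
for n in ["handle","shoulder","catch_ball","ring_centre"]:
    for r in optics.place_of("top",n)[:2]: print("top",n,round(r["conf"],2),np.array(r["at"]),dep("top",r["at"],E))
E
```

```text
[436.3  52.6 207.5] [-179.2    0.5  177. ] [-0.8 -0.3 -0.3] 75.78626252892575
handle 0.69 [326.5 202.3] [451.7  49.7  90.3] [453.5  49.6  85. ]
shoulder 0.84 [327.8 282.9] [407.   54.9 301.8] [584.4  44.1  46. ]
top handle 0.95 [298.3 218.4] [406.2  34.3 567.4]
top shoulder 0.56 [298.5 178. ] [593.8  64.4  43.4]
top shoulder 0.52 [208.2 175.6] [607.4 382.2  -0.9]
top catch_ball 0.67 [270.1 151.6] [667.6 154.9 108. ]
top ring_centre 0.74 [300.5 219.5] [404.5  29.9 561.8]
top ring_centre 0.72 [404.1 249.9] [ 358.8 -295.6   -1.5]
```

View pics/last.png

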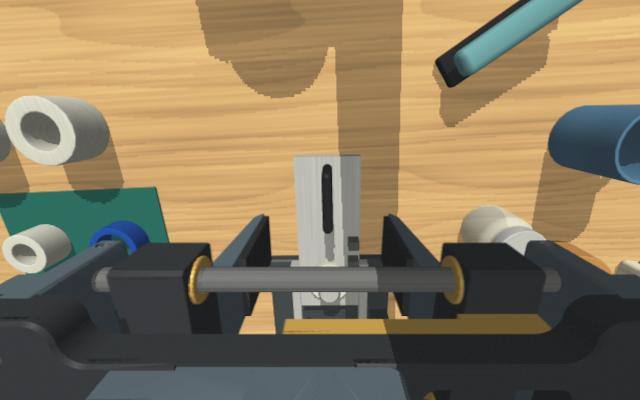

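The handle is at (327,200) and the post is hidden behind the gripper rod at (328,285). Backing off a little to see it.

{"api": "send_rows", "payload": {
  "targets": [
    [[0,0,0,-0.1,0,0.03,-1],[0,0,0,-0.12,0,0.03,-1],[0,0,0,-0.12,0,0.03,-1],[0,0,0,-0.06,0,0.03,-1],[0,0,0,0,0,0,-1],[0,0,0,0,0,0,-1]]
  ]
}}

```text
time_s: 13.35
ee_pos: [357.4, 52.5, 231.8]
ee_rot: [-179.2, 0.6, 177.0]
force: [0.1, 0.3, -0.1]
gripper_width: 90.9
gripper_force: 0.0
```

```bash
python3 look.py handle=85 shoulder=46 catch_ball=102
python3 - <<'E'
from h import *
np.set_printoptions(precision=1,suppress=True)
p=cv2.imread("pics/last.png"); cv2.imwrite("pics/v5.png",cv2.resize(p[150:300,240:440],(800,600),interpolation=3))
q,E=optics.grab_frame("side")
for n,z in [("handle",85),("shoulder",46),("catch_ball",102)]:
    for r in optics.place_of("side",n)[:1]: print("side",n,round(r["conf"],2),np.array(r["at"]),dep("side",r["at"],E),atz("side",r["at"],z))
E
```

```text
[357.4  52.5 231.8] [-179.2    0.6  177. ] [ 0.1  0.3 -0.1] 90.90325850443206
handle 0.58 [329.7 255.1] [453.   49.5  90.7] [456.2  49.3  85. ]
shoulder 0.55 [335.1 315.9] [572.9  51.7  59.7] [584.7  51.5  46. ]
catch_ball 0.74 [469.  263.6] [328.3 102.1 319.2] [465.3 218.7 102. ]
side handle 0.64 [325.5 237.4] [439.7  61.   86.9] [440.5  60.1  85. ]
side shoulder 0.91 [287.9 214.7] [579.1  59.7  67.1] [590.3  49.7  46. ]
side catch_ball 0.57 [237.8 211.4] [670.4 158.9 111.4] [676.6 155.2 102. ]
```

View pics/v5.png

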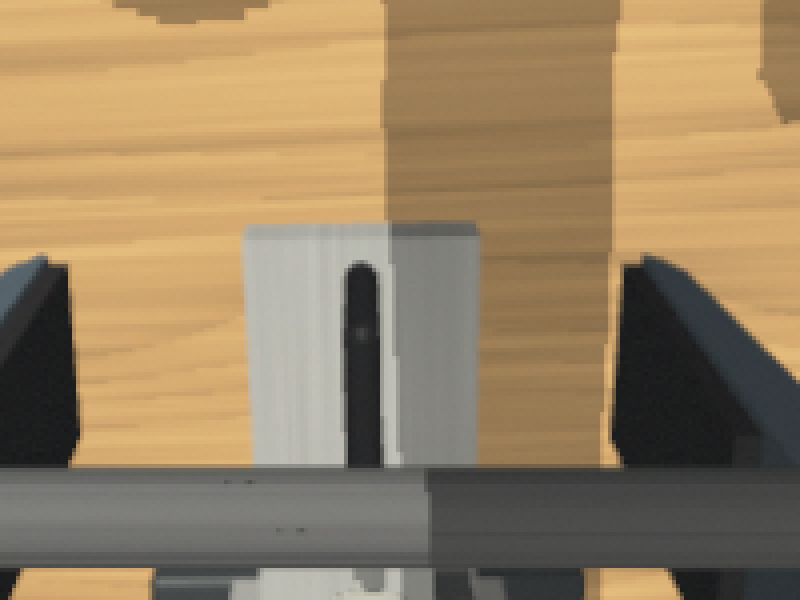

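{"api": "send_rows", "payload": {
  "targets": [
    [[0,0,0,0.15,0,0,-1],[0,0,0,0.22,0,0,-1],[0,0,0,0.22,0,-0.03,-1],[0,0,0,0.22,0,-0.06,-1],[0,0,0,0.15,-0.02,-0.06,-1],[0,0,0,0.09,0,0,-1],[0,0,0,0,0,0,-1],[0,0,0,0,0,0,-1]]
  ]
}}

```text
time_s: 14.55
ee_pos: [566.0, 48.4, 201.0]
ee_rot: [-179.2, 0.4, 177.0]
force: [-0.3, 0.5, -0.0]
gripper_width: 90.9
gripper_force: 0.0
```

```bash
python3 look.py shoulder=46
python3 - <<'E'
import cv2
p=cv2.imread("pics/last.png"); cv2.imwrite("pics/v6.png",cv2.resize(p[120:280,220:433],(800,600),interpolation=3))
E
```

```text
[566.   48.4 201. ] [-179.2    0.4  177. ] [-0.3  0.5 -0. ] 90.89699625454763
shoulder 0.79 [323.6 194.6] [577.2  42.6  73. ] [585.5  41.6  46. ]
```

View pics/v6.png

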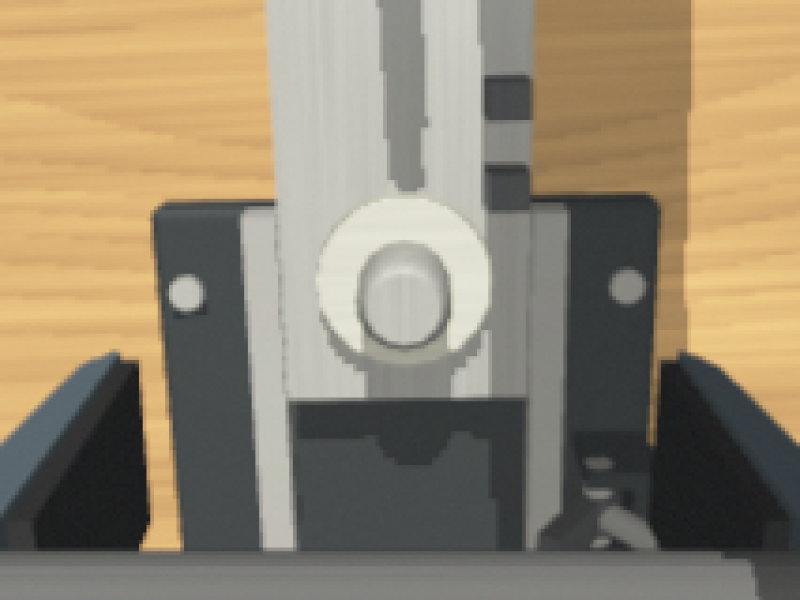

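The post top is centred at crop (403,304) and the shoulder disc at (404,281). I'll back-project both, and measure the ring on the way.

Run:
```python
from h import *
np.set_printoptions(precision=1,suppress=True)
print(atz("wrist",(327.3,201.1),72),atz("wrist",(327.6,194.9),46))
K,R,o=cam("wrist"); print(o, K[0,0])
p,D=optics.grab_frame("top")
for r in optics.place_of("top","ring_centre")[:4]: print(r["conf"],np.array(r["at"]),atz("top",r["at"],23))
```

```text
[585.4  46.4  72. ] [586.1  46.5  46. ]
[484.9  54.1 371.9] 276.5698923043182
0.8 [445.4 247.6] [ 367.5 -428.3   23. ]
0.75 [428.8 201.6] [ 521.5 -377.2   23. ]
0.72 [402.2 251.1] [ 354.1 -284.5   23. ]
```

{"api": "send_rows", "payload": {
  "targets": [
    [[0,0,0,-0.1,-0.1,0,-1],[0,0,0,-0.04,-0.23,0,-1],[0,0,0,-0.03,-0.23,0,-1],[0,0,0,-0.03,-0.23,0,-1],[0,0,0,-0.03,-0.23,0,-1],[0,0,0,-0.03,-0.23,0,-1],[0,0,0,-0.03,-0.23,0,-1],[0,0,0,0,-0.23,0,-1],[0,0,0,0,-0.23,0,-1],[0,0,0,0,-0.13,0,-1],[0,0,0,0,0,0,-1],[0,0,0,0,0,0,-1]]
  ]
}}

```text
time_s: 15.95
ee_pos: [508.0, -365.2, 201.6]
ee_rot: [-179.3, 0.5, 176.9]
force: [0.0, 0.3, 1.9]
gripper_width: 91.1
gripper_force: 0.0
```

```bash
python3 look.py ring_centre=23
python3 - <<'E'
from h import *
np.set_printoptions(precision=1,suppress=True)
K,R,o=cam("wrist")
g=optics.grab_frame("wrist");D=g[1]
for r in optics.silhouettes("wrist","ring_centre")[:3]:
    v,u=np.nonzero(r["mask"]); X=((R@np.linalg.inv(K)@np.stack([u,v,np.ones_like(u)]))*D[v,u]+o[:,None]).T
    T=X[abs(X[:,2]-np.percentile(X[:,2],90))<6]
    c,rad=cv2.minEnclosingCircle(T[:,:2].astype(np.float32)); print(r["conf"],np.array(r["at"]),c,rad,T[:,2].mean(),T.min(0),T.max(0))
p=cv2.imread("pics/last.png"); cv2.imwrite("pics/v7.png",cv2.resize(p[120:280,220:433],(800,600),interpolation=3))
E
```

```text
[ 508.  -365.2  201.6] [-179.3    0.5  176.9] [0.  0.3 1.9] 91.0749297131166
ring_centre 0.84 [272.7  53.2] [ 359.6 -425.     0.1] [ 363.8 -420.9   23. ]
ring_centre 0.8 [400.7  42.3] [ 356.  -270.1   -0.3] [ 360.5 -275.6   23. ]
0.91 [411.1  36.3] (363.34429931640625, -279.8144836425781) 40.33296585083008 53.62758022932023 [ 327.9 -320.    48.7] [ 403.1 -239.8   56.7]
0.9 [316.2 194.6] (524.3215942382812, -373.68511962890625) 29.370004653930664 42.954167962891106 [ 495.7 -403.    38. ] [ 552.8 -345.2   45.5]
0.89 [266.5  41.2] (364.4234313964844, -417.5108947753906) 40.096988677978516 53.68597437621611 [ 324.9 -456.7   48.8] [ 404.2 -378.2   56.4]
```

View pics/v7.png

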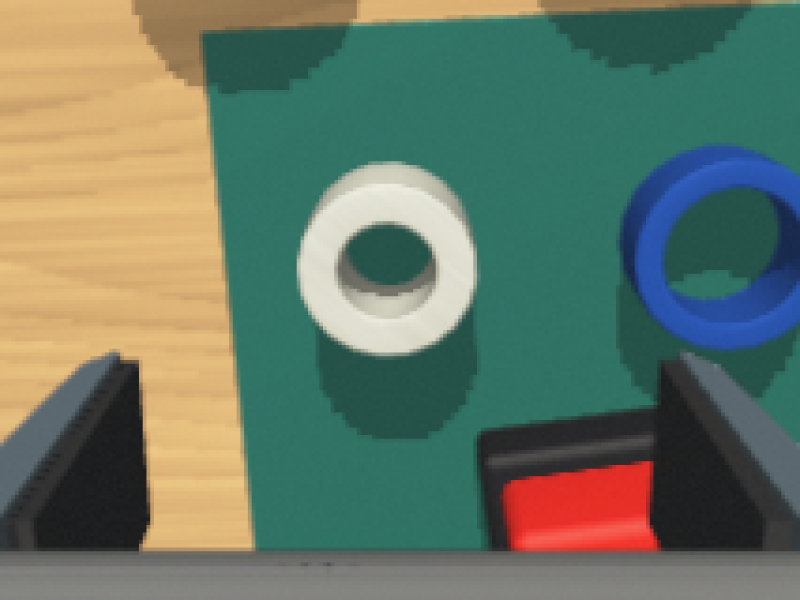

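The target ring is at crop (388,269), with the blue ring and the stamp to its right. Checking clearance to the stamp.

Run:
```python
from h import *
np.set_printoptions(precision=1,suppress=True)
f=lambda x,y:(220+x*213/800,120+y*160/600)
print("ring",atz("wrist",f(387.5,269),43),"bore",atz("wrist",f(386.5,270),43))
print("stamp base corner",atz("wrist",f(480,432),20),atz("wrist",f(655,408),20),"red",atz("wrist",f(503,483),75))
print("blue",atz("wrist",f(638,250),33))
```

```text
ring [ 525.9 -371.4   43. ] bore [ 526.2 -371.8   43. ]
stamp base corner [ 597.6 -341.4   20. ] [ 590.7 -276.9   20. ] red [ 589.2 -337.3   75. ]
blue [ 526.1 -286.9   33. ]
```

{"api": "send_rows", "payload": {
  "targets": [
    [[0,0,0,0.05,-0.016,-0.06,-1],[0,0,0,0.04,-0.016,-0.12,-1],[0,0,0,0,0,-0.16,-1],[0,0,0,0,0,-0.16,-1],[0,0,0,0,0,-0.16,-1],[0,0,0,0,0,-0.12,-1],[0,0,0,0,0,-0.09,-1],[0,0,0,0,0,-0.06,-1],[0,0,0,0,0,0,-1]]
  ]
}}

```text
time_s: 17.05
ee_pos: [525.9, -370.8, 13.2]
ee_rot: [-179.3, 0.3, 177.0]
force: [0.3, 0.6, -0.1]
gripper_width: 91.4
gripper_force: 0.0
```

{"api": "send_rows", "payload": {
  "targets": [
    [[0,0,0,0,0,0,1],[0,0,0,0,0,0,1],[0,0,0,0,0,0,1],[0,0,0,0,0,0,1],[0,0,0,0,0,0,1],[0,0,0,0,0,0,1],[0,0,0,0,0,0,1]]
  ],
  "grip_force": 15
}}

```text
time_s: 17.75
ee_pos: [526.9, -372.3, 16.3]
ee_rot: [-179.2, 0.5, 177.0]
force: [-0.9, -0.1, 5.1]
gripper_width: 60.8
gripper_force: 15.0
```

Gripped at 60.8 mm. Lifting and carrying to the post.

{"api": "send_rows", "payload": {
  "targets": [
    [[0,0,0,0,0,0,1],[0,0,0,0,0,0.08,1],[0,0,0,0,0,0.14,1],[0,0,0,0,0,0.15,1],[0,0,0,0,0,0.15,1],[0,0,0,0,0,0.15,1],[0,0,0,0.02,0.1,0,1],[0,0,0,0.03,0.2,0,1],[0,0,0,0.03,0.2,0,1],[0,0,0,0.03,0.2,0,1],[0,0,0,0.03,0.2,0,1],[0,0,0,0.03,0.2,0,1]]
  ],
  "grip_force": 25
}}

```text
time_s: 18.95
ee_pos: [559.1, -148.9, 147.3]
ee_rot: [-179.3, 0.2, 177.0]
force: [0.8, 0.7, -2.0]
gripper_width: 59.8
gripper_force: 25.0
```

{"api": "send_rows", "payload": {
  "targets": [
    [[0,0,0,0.03,0.2,0,1],[0,0,0,0.03,0.2,0,1],[0,0,0,0.03,0.2,0,1],[0,0,0,0.03,0.2,0,1],[0,0,0,0.02,0.15,0,1],[0,0,0,0.02,0.04,0,1],[0,0,0,0,0,0,1],[0,0,0,0,0,0,1],[0,0,0,0,0,0,1]]
  ]
}}

```text
time_s: 19.85
ee_pos: [592.0, 44.8, 149.0]
ee_rot: [-179.2, 0.4, 176.9]
force: [0.7, 0.3, -2.1]
gripper_width: 60.1
gripper_force: 25.0
```

```bash
python3 look.py ring_centre=120; cp pics/last.png pics/v8.png
```

```text
[592.   44.8 149. ] [-179.2    0.4  176.9] [ 0.7  0.3 -2.1] 60.093155203475
ring_centre 0.9 [323.4 237.9] [658.6  35.6  18.8] [609.1  40.6 120. ]
ring_centre 0.23 [ 48.  215.4] [ 609.3 -272.8   32.7] [ 579.5 -174.4  120. ]
```

View pics/v8.png

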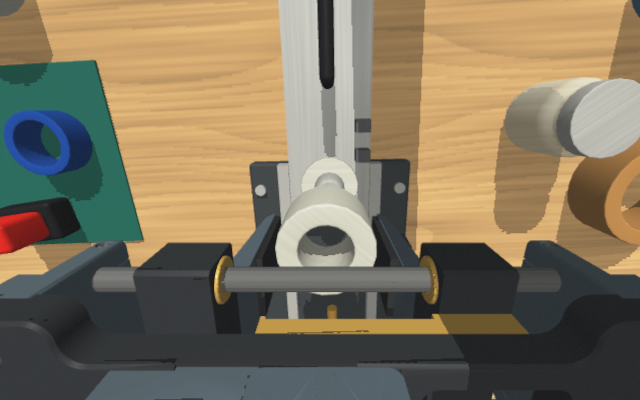

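The ring is held upright between the pads, its top face centred near (327,247), and the shoulder and post are just in front at (330,178). Computing the offset.

Run:
```python
from h import *
np.set_printoptions(precision=1,suppress=True)
K,R,o=cam("wrist"); _,D=optics.grab_frame("wrist")
v,u=np.mgrid[195:300,265:390]; u=u.ravel();v=v.ravel()
X=((R@np.linalg.inv(K)@np.stack([u,v,np.ones_like(u)]))*D[v,u]+o[:,None]).T
m=(abs(X[:,2]-177)<6)&(abs(X[:,1]-45)<29.5); T=X[m]
print(len(T),T.min(0),T.max(0),np.median(T[:,2]))
# outer edge fit on the visible front part
b=(D[v,u]<0);e=[]
for col in range(282,374,4):
    mm=m&(u==col)
    if mm.any(): e.append(X[mm][np.argmin(v[mm])][:2])
e=np.array(e); A=np.c_[2*e,np.ones(len(e))]; s=np.linalg.lstsq(A,(e**2).sum(1),rcond=None)[0]; print("centre",s[:2],"r",np.sqrt(s[2]+s[0]**2+s[1]**2))
print(atz("wrist",(327,247.5),176))
```

```text
3763 [560.6  15.5 171. ] [620.1  74.5 183. ] 176.0056502077166
centre [590.4  44. ] r 29.51244455607819
[588.1  45.3 176. ]
```

{"api": "send_rows", "payload": {
  "targets": [
    [[0,0,0,-0.024,0.007,-0.06,1],[0,0,0,0,0,-0.12,1],[0,0,0,0,0,-0.08,1],[0,0,0,0,0,-0.03,1],[0,0,0,0,0,0,1],[0,0,0,0,0,0,1]]
  ]
}}

```text
time_s: 20.6
ee_pos: [588.4, 47.2, 92.3]
ee_rot: [-179.2, 0.5, 177.0]
force: [0.2, 0.2, -0.6]
gripper_width: 60.4
gripper_force: 25.0
```

{"api": "send_rows", "payload": {
  "targets": [
    [[0,0,0,0,0,-0.02,1],[0,0,0,0,0,-0.02,1],[0,0,0,0,0,-0.02,1],[0,0,0,0,0,0,1]]
  ]
}}

```text
time_s: 21.0
ee_pos: [587.3, 47.4, 78.9]
ee_rot: [-179.2, 0.4, 177.0]
force: [0.1, 0.4, -1.1]
gripper_width: 60.1
gripper_force: 25.0
```

No contact force with the ring about 6 mm over the post. Continuing down.

{"api": "send_rows", "payload": {
  "targets": [
    [[0,0,0,0,0,-0.025,1],[0,0,0,0,0,-0.025,1],[0,0,0,0,0,-0.015,1],[0,0,0,0,0,0,1]]
  ]
}}

```text
time_s: 21.4
ee_pos: [587.3, 47.4, 65.8]
ee_rot: [-179.2, 0.4, 177.0]
force: [-0.8, -0.1, -1.9]
gripper_width: 60.3
gripper_force: 25.0
```

{"api": "send_rows", "payload": {
  "targets": [
    [[0,0,0,0,0,-0.015,1],[0,0,0,0,0,-0.015,1],[0,0,0,0,0,-0.01,1],[0,0,0,0,0,0,1]]
  ]
}}

```text
time_s: 21.8
ee_pos: [587.7, 47.4, 59.3]
ee_rot: [-179.2, 0.5, 177.0]
force: [-2.3, -1.3, 4.6]
gripper_width: 60.1
gripper_force: 25.0
```

{"api": "send_rows", "payload": {
  "targets": [
    [[0,0,0,0,0,-0.01,1],[0,0,0,0,0,0,1]]
  ]
}}

```text
time_s: 22.0
ee_pos: [589.0, 47.4, 59.2]
ee_rot: [-179.2, 0.7, 177.0]
force: [-4.0, -0.2, 12.3]
gripper_width: 59.8
gripper_force: 25.0
```

Seated: z is held at 59.2 with 12 N. Releasing, rising straight up and checking.

{"api": "send_rows", "payload": {
  "targets": [
    [[0,0,0,0,0,0,0.2],[0,0,0,0,0,0,-0.4],[0,0,0,0,0,0,-1],[0,0,0,0,0,0,-1],[0,0,0,0,0,0,-1],[0,0,0,0,0,0,-1],[0,0,0,0,0,0.08,-1],[0,0,0,0,0,0.12,-1],[0,0,0,0,0,0.15,-1],[0,0,0,0,0,0.15,-1],[0,0,0,-0.15,0,0.12,-1],[0,0,0,0,0,0,-1]]
  ]
}}

```text
time_s: 23.2
ee_pos: [557.0, 47.5, 183.9]
ee_rot: [-179.3, 0.7, 177.0]
force: [0.8, -0.1, -0.1]
gripper_width: 91.3
gripper_force: 0.0
```

```bash
python3 look.py ring_centre=66 catch_ball=102
python3 - <<'E'
from h import *
np.set_printoptions(precision=1,suppress=True)
K,R,o=cam("wrist"); p,D=optics.grab_frame("wrist")
for r in optics.silhouettes("wrist","ring_centre")[:3]:
    v,u=np.nonzero(r["mask"]); X=((R@np.linalg.inv(K)@np.stack([u,v,np.ones_like(u)]))*D[v,u]+o[:,None]).T
    print(r["conf"],np.array(r["at"]),np.percentile(X,[10,50,75,95],axis=0)[:,2],np.median(X,0))
q,E=optics.grab_frame("side")
for n in ["ring_centre","catch_ball"]:
    for r in optics.place_of("side",n)[:3]: print(n,r["conf"],np.array(r["at"]),dep("side",r["at"],E))
cv2.imwrite("pics/v9.png",np.hstack([cv2.resize(p[100:300,220:420],(400,400)),cv2.resize(q[130:270,210:350],(400,400))])[...,::-1])
E
```

```text
[557.   47.5 183.9] [-179.3    0.7  177. ] [ 0.8 -0.1 -0.1] 91.27323269613649
ring_centre 0.9 [ 5.6 12.6] [ 373.7 -251.8   51.2] [ 378.8 -236.7   66. ]
ring_centre 0.72 [326.6 277. ] [527.1  49.6 275.9] [668.   40.1  66. ]
0.8 [32.2 28.7] [ 7.7 33.1 47.7 54.2] [ 382.7 -246.3   33.1]
0.6 [328.4 204.5] [67.3 85.7 86.4 87.2] [581.9  47.1  85.7]
0.23 [618.5  32.4] [ 6.2 25.5 36.9 47.1] [419.4 348.4  25.5]
ring_centre 0.81 [413.2 187.9] [ 369.1 -296.8    7.6]
ring_centre 0.64 [290.9 213.6] [564.7  60.9  86.6]
catch_ball 0.61 [352.4 152.7] [ 598.9 -279.3   33.1]
catch_ball 0.47 [237.2 213.4] [670.8 162.3 105.3]
```

View pics/v9.png

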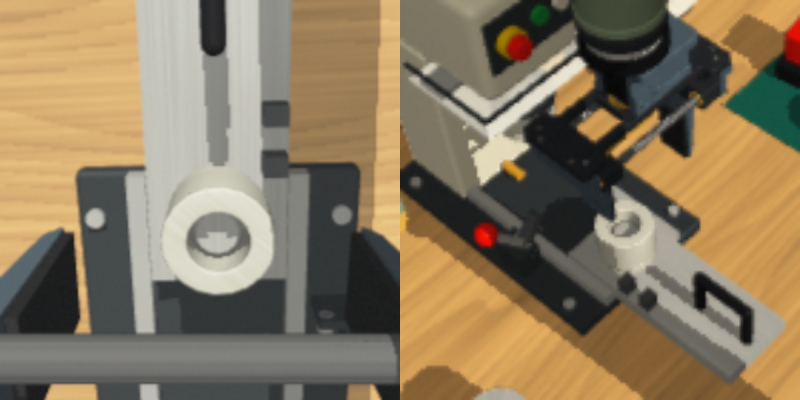

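The ring top is at 86 mm, which means it is fully seated, and the ball is outside. While seating, the tool crept about 1.7 mm towards the press, so I'll make sure the slide is against its stop with one more pull on the handle.

{"api": "send_rows", "payload": {
  "targets": [
    [[0,0,0,-0.13,0.005,0,-0.2],[0,0,0,-0.2,0.005,0,-0.2],[0,0,0,-0.2,0.006,0,-0.2],[0,0,0,0,0,-0.1,-0.2],[0,0,0,0,0,-0.13,-0.2],[0,0,0,0,0,-0.13,-0.2],[0,0,0,0,0,-0.13,-0.2],[0,0,0,0,0,-0.09,-0.2],[0,0,0,0,0,0,-0.2]]
  ],
  "grip_force": 15
}}

```text
time_s: 24.5
ee_pos: [449.8, 50.4, 62.1]
ee_rot: [-179.2, 0.1, 177.0]
force: [-0.3, 0.1, -0.3]
gripper_width: 54.9
gripper_force: 0.0
```

{"api": "send_rows", "payload": {
  "targets": [
    [[0,0,0,0,0,0,1],[0,0,0,0,0,0,1],[0,0,0,0,0,0,1],[0,0,0,0,0,0,1],[0,0,0,0,0,0,1],[0,0,0,0,0,0,1],[0,0,0,0,0,0,1],[0,0,0,0,0,0,1]]
  ]
}}

```text
time_s: 25.3
ee_pos: [451.9, 50.9, 64.8]
ee_rot: [-179.2, 0.5, 177.0]
force: [-1.4, 4.1, 4.4]
gripper_width: 11.4
gripper_force: 15.0
```

{"api": "send_rows", "payload": {
  "targets": [
    [[0,0,0,-0.02,0,0,1],[0,0,0,-0.02,0,0,1],[0,0,0,-0.01,0,0,1],[0,0,0,0,0,0,1]]
  ]
}}

```text
time_s: 25.7
ee_pos: [449.4, 51.1, 65.5]
ee_rot: [-179.3, 1.4, 177.0]
force: [15.3, 1.7, -10.1]
gripper_width: 11.5
gripper_force: 15.0
```

Against the stop (15 N). Releasing and leaving.

{"api": "send_rows", "payload": {
  "targets": [
    [[0,0,0,0,0,0,-0.2],[0,0,0,0,0,0,-0.2],[0,0,0,0,0,0,-0.2],[0,0,0,0,0,0,-0.2],[0,0,0,0,0,0.1,-0.2],[0,0,0,0,0,0.15,-0.2],[0,0,0,0,0,0.15,-0.2],[0,0,0,0,0,0.15,-0.2],[0,0,0,0,0,0.15,-0.2],[0,0,0,-0.1,0,0,-0.2],[0,0,0,0,0,0,-0.2]]
  ]
}}

```text
time_s: 26.8
ee_pos: [419.9, 50.5, 205.0]
ee_rot: [-179.2, 0.4, 177.0]
force: [1.0, 0.0, 0.1]
gripper_width: 54.9
gripper_force: 0.0
```

Run:
```python
from h import *
np.set_printoptions(precision=1,suppress=True)
q,E=optics.grab_frame("side")
for n in ["ring_centre","catch_ball","handle"]:
    for r in optics.place_of("side",n)[:2]: print(n,r["conf"],np.array(r["at"]),dep("side",r["at"],E))
print(env.state()["force"],env.state()["ee_pos"]); print(env.job_done())
```

```text
ring_centre 0.75 [435.2 170.1] [ 343.1 -377.5   40.4]
ring_centre 0.73 [413.2 187.7] [ 369.4 -297.2    7.9]
catch_ball 0.66 [242.8 211.8] [663.  148.6 104.8]
handle 0.93 [323.7 238.9] [461.   42.9  34.8]
[ 0.7  0.3 -0.6] [421.9  50.5 203.9]
the job is handed in; nothing more can be done
None
```

The catch is thrown fully outwards, the slide is drawn out against its stop, and the small silver ring is released and sitting fully down on its shoulder; I handed the job in at about 27 s.

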